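# Put the loose bicycle parts away in the trays that show their kind

### The job

Put the four loose bicycle parts away, one after another: the large cog, the small cog, the axle and the brake shoe each go in the red tray whose ledge shows a sample of that same part, the cogs by size. Set each down lying flat on the floor of its tray, in the middle, the brake shoe with its stud up. Leave the oil bottle standing and the plain spacer ring lying where they are.

Things in the scene. Friction and masses are not known exactly. Their poses are not given: they have to be found in the camera images.
- cog_large: Large steel bicycle cog lying flat: a ring with 16 teeth, 64 mm over opposite tooth tips (56 mm at the roots), 34 mm bore, 10 mm thick, about 0.1 kg. Origin at the centre of its underside, z up along its axis.
- cog_small: Small steel bicycle cog lying flat: a ring with 10 teeth, 42 mm over opposite tooth tips (34 mm at the roots), 18 mm bore, 10 mm thick, about 0.05 kg. Origin at the centre of its underside, z up along its axis.
- axle: Wheel axle lying on the bench: steel rod 10 mm in diameter and 94 mm long with two dark hexagon nuts (18 mm across flats, 9 mm wide, centred 28 mm either side of the middle) on whose flats it rests. About 0.09 kg. Origin in the middle of the rod, on its axis (9 mm above what it lies on); x runs along the rod. The bare rod between the nuts is 47 mm long.
- brake_shoe: Rim-brake shoe: black rubber block 62 mm long (its x), 14 mm wide (its y), 13 mm high, with a steel stud 7 mm in diameter standing 17 mm up from the middle of its top. About 0.04 kg. Origin at the centre of its underside, z up along the stud.
- tray_large_cog: Fixed red metal parts tray, open on top, all four trays alike but for the sample: 140 x 140 mm outside, 132 x 132 mm inside, floor 4 mm thick, walls 4 mm thick and 22 mm high. Origin at the underside of the tray's middle; x points from the tray to the grey ledge (75 mm deep, 22 mm high) that adjoins it on the side away from the robot, z up. On the ledge is fixed the sample: a large 64 mm cog.
- tray_small_cog: Fixed red metal parts tray, open on top, all four trays alike but for the sample: 140 x 140 mm outside, 132 x 132 mm inside, floor 4 mm thick, walls 4 mm thick and 22 mm high. Origin at the underside of the tray's middle; x points from the tray to the grey ledge (75 mm deep, 22 mm high) that adjoins it on the side away from the robot, z up. On the ledge is fixed the sample: a small 42 mm cog.
- tray_axle: Fixed red metal parts tray, open on top, all four trays alike but for the sample: 140 x 140 mm outside, 132 x 132 mm inside, floor 4 mm thick, walls 4 mm thick and 22 mm high. Origin at the underside of the tray's middle; x points from the tray to the grey ledge (75 mm deep, 22 mm high) that adjoins it on the side away from the robot, z up. On the ledge is fixed the sample: an axle with two nuts, lying across.
- tray_shoe: Fixed red metal parts tray, open on top, all four trays alike but for the sample: 140 x 140 mm outside, 132 x 132 mm inside, floor 4 mm thick, walls 4 mm thick and 22 mm high. Origin at the underside of the tray's middle; x points from the tray to the grey ledge (75 mm deep, 22 mm high) that adjoins it on the side away from the robot, z up. On the ledge is fixed the sample: a brake shoe with its stud up, lying across.
- oil_bottle: Bystander: small white dropper bottle standing among the parts, loose, 28 mm in diameter, 50 mm high. Origin at the centre of its underside, z up.
- spacer: Bystander: plain toothless aluminium ring lying among the parts, loose, 29 mm in diameter, 12 mm high. Origin at the centre of its underside, z up.
Mind the look-alikes: they are no part of the job. Several things look just like the brake_shoe: the one meant starts nearest to the robot's base. What is shaped like the cog_small but orange is not meant.

How it is judged:
By the outcome, as a careful person would: the job done as asked, in the order asked, and still so for the second after the job is handed in, with the robot touching nothing.
It also fails if it takes over 102 s, if anything falls off the work surface, if the arm or the gripper's body presses on something with over 40 N, if the wrist force passes 120 N, or if a joint passes its speed limit or range.

### The arm

A 6-joint arm with a two-finger parallel gripper is mounted at the origin on the work surface. World frame = base frame: x ahead of the robot, y to its left, z up, the work surface at z = 0. Lengths are in m, angles in rad, forces in N, time in s.
With the tool pointing down it reaches from about 0.35 to 0.775 m from the base axis. Payload 7.3 kg.
Tool frame: the origin (TCP) lies at the centre of the arm's flange, where the gripper is bolted on; the fingertips stand 178 mm ahead of it and the grasp point (between the pads) lies 159 mm ahead of it; x points along the fingers, y is the direction in which the jaws open and shut, and the axes are right-handed (so a half turn about x gives the same grasp; the last joint's range is limited). The gripper opens to 92 mm and grips with 3 to 60 N. Pads are 19 mm wide; open, the fingers measure 130 mm over their backs; the gripper's body (75 mm by 190 mm) begins 47 mm behind the grasp point.
Start: joints at [1.003, 0.342, 1.524, -0, 1.275, -0.146], TCP at [0.215, 0.479, 0.405] pointing down, gripper open.
Joint ranges: [-2.53, 2.53], [-0.77, 2.02], [0.04, 2.7], [-1, 4.14], [0.28, 2.66], [-3.11, 3.11]. Speed limits (rad/s): [2.57, 2.57, 3.14, 3.14, 3.14, 3.14].

### API

Orientations are given as [roll, pitch, yaw] about the fixed x, y, z axes, in that order (R = Rz(yaw) Ry(pitch) Rx(roll)).
In Python, from cell import readout, cams, workorder gives the robot as it stands.
- The arm moves only by the shell command python3 -m inch 'ROWS' [FORCE]. ROWS is text: rows parted by semicolons, each of 5 numbers parted by spaces: the shift along the world's x, y, z in mm, then the turn about the world's z in rad, then the opening, from 0 (shut) to 1 (fully open). A call has 1 to 8 rows; each row shifts and turns the commanded pose from where the row before left it; what a row does not reach is not made up. A row lasts 1/12 s, in which the tool goes at most 41.7 mm and 7.16 degrees, less where a joint would pass 70% of its speed; a pose out of reach is approached as far as the arm can. A call is refused whole if a number of a shift passes 41.7 or a number of a turn 0.125, either way. A call with a gripper value outside its range is refused whole. The fingers move at their own pace and stop on an object; FORCE is the grip in N (left out, the last holds). Time passes only in rows, so rows that do not move let the fingers close. It gives the time, the measured TCP pose, the force and the opening at its end, in the units of the state.
- readout.observe(): the state, without advancing time (a new reading comes with each control period).
- cams.read_camera(name): name is "scene" or "top" or "wrist"; returns a dict with "color" (384x512x3 uint8, red, green, blue), "fx", "fy", "cx", "cy" (pixels), "world_to_cam" (4x4, takes a point from world to camera coordinates); the wrist camera has in their place "T_tool_cam" (4x4, takes a point from camera to tool coordinates, whose origin is the TCP and whose axes are the tool frame's). Camera axes: x right, y down, z forward; pixel columns grow to the right and rows downward; lengths in m; the calibration is good to about 2 mm. A picture is of the moment at which its call begins: read the wrist's pose just before it. There is no depth.
- workorder.hand_in(): hands the job in, once; it reports no verdict.
The state is a dict: "time": time; "qpos": joint angles; "qvel": joint speeds; "joint_efforts": joint torques, N m; "tool_pos": TCP position; "tool_rot": TCP orientation; "contact_force": force on the tool from outside, world axes, zero at the start; "torque": the same for the moment, N m; "opening": finger opening in m.
Only numpy, scipy, OpenCV 4.12 (cv2) and the standard library are available. Lean on these libraries where they do the work, as an engineer would, in place of code of your own. Each camera call takes 0.05 s, during which the arm holds its last target.

## Working session

There is one attempt and no reset: what is moved stays moved. The work goes in short steps, Python scripts to look and compute and a shell command to move; the robot and the scene stay as the last step left them, time stands still between calls to the robot, and variables do not carry over. Pictures are saved under pics/ and viewed, and the job is handed in when it is done.

```bash
ls; mkdir -p pics
cat > h.py <<'E'
import cv2,numpy as np
from cell import readout,cams,workorder
def snap(n,f):
    c=cams.read_camera(n); cv2.imwrite(f'pics/{f}.png',c['color'][:,:,::-1]); return c
def ray(c,uv,z,T=None):
    "pixel -> world point on plane z; T world_to_cam"
    if T is None: T=np.array(c['world_to_cam'])
    R=T[:3,:3];t=T[:3,3]; o=-R.T@t
    d=R.T@np.array([(uv[0]-c['cx'])/c['fx'],(uv[1]-c['cy'])/c['fy'],1])
    return o+d*(z-o[2])/d[2]
E
python3 - <<'E'
from h import *
print(readout.observe())
for n in ('scene','top','wrist'):
    c=snap(n,n+'0'); np.save('pics/'+n+'0.npy',c,allow_pickle=True)
    print(n,{k:np.round(v,3).tolist() for k,v in c.items() if k!='color'})
E
```

```text
pics
{'time': 0.0, 'qpos': array([ 1.00299221e+00,  3.42751930e-01,  1.52499673e+00, -2.86171975e-05,
        1.27537915e+00, -1.45986108e-01]), 'qvel': array([-0.00165315,  0.00284919, -0.00043274,  0.00134232,  0.00188877,
       -0.0012606 ]), 'joint_efforts': array([ 7.29628246e-04, -4.31230009e+01, -2.44230956e+01,  7.18849059e-02,
        5.58155472e-02, -7.97741154e-05]), 'tool_pos': array([0.21485562, 0.47888823, 0.40403667]), 'tool_rot': array([-1.69895898,  1.56926093, -2.12076864]), 'contact_force': array([-0.19927364,  0.31563614,  0.52645835]), 'torque': array([ 0.01867679, -0.01513771,  0.07192938]), 'opening': 0.09140042761095195}
scene {'fx': 392.146, 'fy': 392.146, 'cx': 250.885, 'cy': 189.787, 'world_to_cam': [[-0.862, 0.507, -0.014, 0.489], [0.342, 0.561, -0.754, -0.102], [-0.374, -0.655, -0.657, 1.278], [0.0, 0.0, 0.0, 1.0]]}
top {'fx': 363.879, 'fy': 363.879, 'cx': 264.229, 'cy': 185.423, 'world_to_cam': [[0.009, -1.0, 0.019, -0.088], [-0.983, -0.012, -0.182, 0.518], [0.182, -0.017, -0.983, 0.939], [0.0, 0.0, 0.0, 1.0]]}
wrist {'fx': 287.015, 'fy': 287.015, 'cx': 261.079, 'cy': 188.627, 'T_tool_cam': [[-0.0, -0.246, 0.969, 0.019], [1.0, 0.0, 0.0, 0.001], [-0.0, 0.969, 0.246, -0.065], [0.0, 0.0, 0.0, 1.0]]}
```

View pics/top0.png

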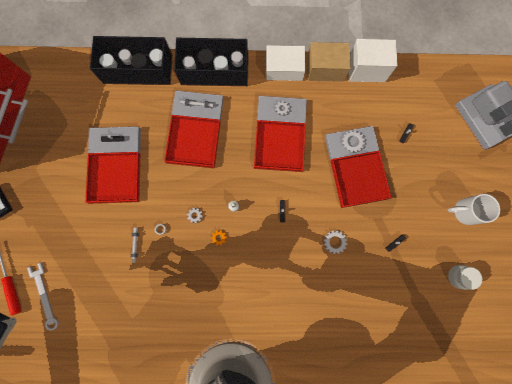

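View pics/scene0.png

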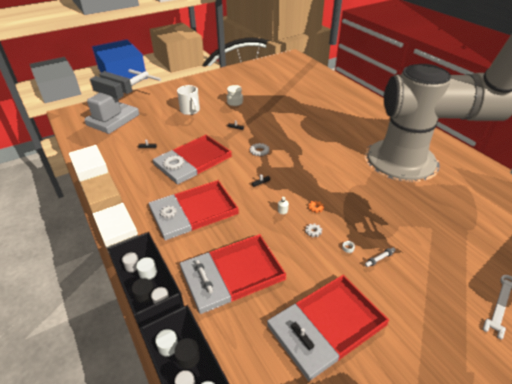

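View pics/wrist0.png

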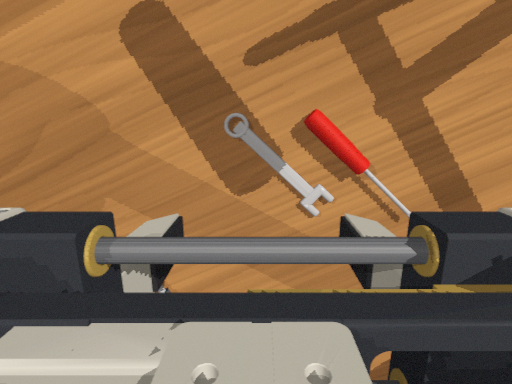

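The top view shows, left to right, the trays for shoe (114,165), axle (195,130), small cog (281,133) and large cog (358,168). The axle is at (135,244), the small cog at (195,215), the orange decoy at (219,237) and the large cog at (335,242). The shoes are at (283,211), (397,242) and (407,132). Next I'll measure these.

```bash
cat > m.py <<'E'
from h import *
c=np.load('pics/top0.npy',allow_pickle=True).item()
I=c['color']; b=I[:,:,::-1]
cv2.imwrite('pics/top0crop.png',cv2.resize(b[175:270,115:415],None,fx=2.66,fy=2.66,interpolation=cv2.INTER_CUBIC))
hsv=cv2.cvtColor(I,cv2.COLOR_RGB2HSV)
# trays: red; 
red=((hsv[:,:,0]<6)|(hsv[:,:,0]>174))&(hsv[:,:,1]>180)&(hsv[:,:,2]>60)
red=red.astype(np.uint8)
cs,_=cv2.findContours(red,cv2.RETR_EXTERNAL,cv2.CHAIN_APPROX_NONE)
for k in cs:
    if cv2.contourArea(k)<1500: continue
    r=cv2.minAreaRect(k); 
    if r[0][0]<60: continue
    P=np.array([ray(c,p,0.022)[:2] for p in k[:,0]],np.float32)
    r2=cv2.minAreaRect(P*1000); print('tray',np.round(r[0]),np.round(r2[0],1),np.round(r2[1],1),round(r2[2],1))
# small things: low saturation or dark or orange
roi=np.zeros(red.shape,bool); roi[176:270,115:425]=1; roi[110:270,375:425]=1
grey=(((hsv[:,:,1]<75)&(hsv[:,:,2]>50))|(hsv[:,:,2]<38))&roi
o=grey.astype(np.uint8)
cs,_=cv2.findContours(o,cv2.RETR_EXTERNAL,cv2.CHAIN_APPROX_NONE)
for k in cs:
    if cv2.contourArea(k)<25: continue
    r=cv2.minAreaRect(k)
    P=np.array([ray(c,p,0.010)[:2] for p in k[:,0]],np.float32)
    r2=cv2.minAreaRect(P*1000);q=cv2.minEnclosingCircle(P*1000)
    print('obj',np.round(r[0]),'rect',np.round(r2[0],1),np.round(r2[1],1),round(r2[2],1),'circ',np.round(q[0],1),round(q[1],1),'dist',np.hypot(*r2[0]).round())
E
python3 m.py
```

```text
tray [112. 177.] [543.  338.2] [141.2 145.5] 2.7
tray [360. 178.] [ 547.8 -352.2] [139.6 144. ] 11.3
tray [280. 145.] [ 641.  -125.1] [139.4 143. ] 86.9
tray [192. 141.] [650.7 123. ] [140.9 142.8] 84.7
obj [335. 242.] rect [ 370.6 -279.1] [60.8 60.3] 88.8 circ [ 371.2 -279. ] 31.9 dist 464.0
obj [134. 245.] rect [357.4 268.4] [91.3 16.5] 1.6 circ [357.3 269.8] 45.7 dist 447.0
obj [160. 229.] rect [401.  202.1] [27.7 26.4] 47.0 circ [401.  202.1] 15.0 dist 449.0
obj [195. 215.] rect [441.2 109.2] [40.1 39.2] 65.5 circ [440.5 109.4] 21.0 dist 454.0
obj [233. 206.] rect [467.5   3. ] [27.9 25.5] 45.9 circ [466.9   3.6] 15.1 dist 468.0
```

Run:
```python
from h import *
c=np.load('pics/scene0.npy',allow_pickle=True).item()
b=c['color'][:,:,::-1]
cv2.imwrite('pics/sc0crop.png',cv2.resize(b[110:280,215:415],None,fx=3.5,fy=3.5,interpolation=cv2.INTER_CUBIC))
```

```text
(no output)
```

View pics/top0crop.png

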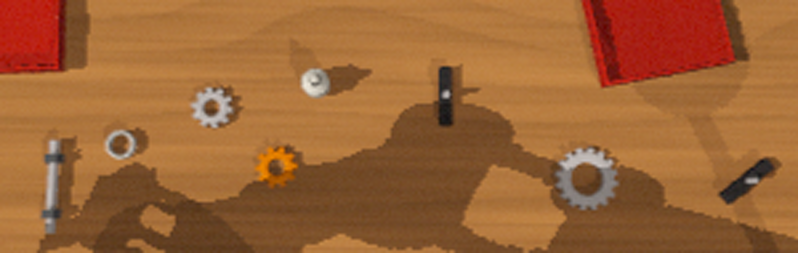

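View pics/sc0crop.png

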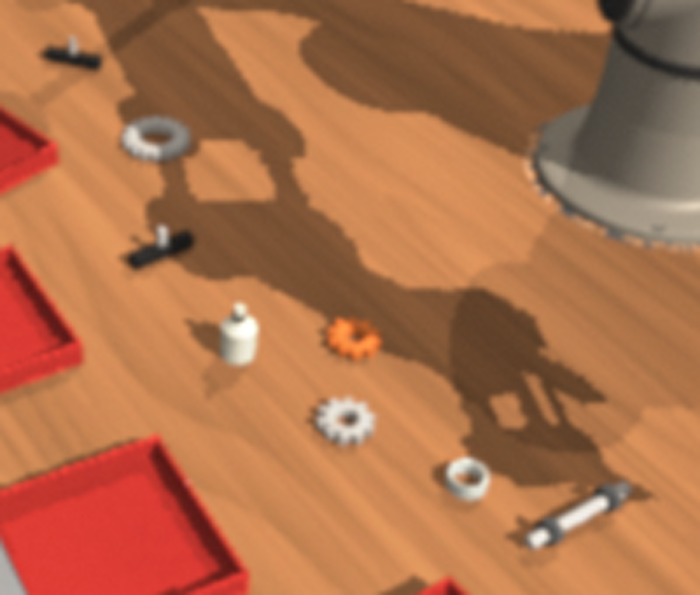

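Run:
```python
from h import *
c=np.load('pics/top0.npy',allow_pickle=True).item()
I=c['color']; hsv=cv2.cvtColor(I,cv2.COLOR_RGB2HSV)
print(hsv[205:222,283].tolist())
T=np.array(c['world_to_cam']);print('cam',-T[:3,:3].T@T[:3,3])
for name,(x0,x1,y0,y1) in dict(a=(270,298,195,226),b=(382,412,230,255),d=(396,420,118,146)).items():
    m=np.zeros(I.shape[:2],np.uint8); m[y0:y1,x0:x1]=((hsv[y0:y1,x0:x1,2]<60))
    n,l,s,ce=cv2.connectedComponentsWithStats(m)
    i=1+np.argmax(s[1:,4]); k=np.argwhere(l==i)[:,::-1]
    P=np.array([ray(c,p,0.013)[:2] for p in k],np.float32)*1000
    r=cv2.minAreaRect(P); print(name,s[i],np.round(r[0],1),np.round(r[1],1),r[2],np.hypot(*r[0]))
print('axle at z9', ray(c,(134.5,244.5),.009))
c2=np.load('pics/scene0.npy',allow_pickle=True).item()
for nm,u,v,z in [('big',260,150,.005),('small',215+345/3.5,110+420/3.5,.005),('axle',215+578/3.5,110+517/3.5,.012),('shoe',215+161/3.5,110+247/3.5,.013)]: print(nm,np.round(ray(c2,(u,v),z),4))
```

```text
[[173, 22, 47], [4, 36, 50], [4, 35, 51], [7, 34, 67], [16, 19, 146], [8, 16, 173], [9, 18, 144], [10, 31, 49], [20, 36, 42], [15, 53, 29], [15, 32, 32], [10, 21, 37], [173, 35, 29], [160, 26, 30], [165, 44, 23], [15, 38, 27], [15, 75, 34]]
cam [ 0.33964267 -0.06574996  1.01878423]
a [280 212   5  10  47] [ 438.7 -132.9] [25.  11.1] 0.07846125960350037 458.40260891390716
b [386 235  19  16  96] [ 370.4 -445.1] [13.6 60.8] 37.34016799926758 579.0451575262034
d [400 124  13  19  69] [ 687.2 -493.4] [12.1 63.1] 58.68113327026367 845.9994520132024
axle at z9 [0.35833811 0.26883332 0.009     ]
big [ 0.3706 -0.2745  0.005 ]
small [0.44   0.1106 0.005 ]
axle [0.3621 0.2729 0.012 ]
shoe [ 0.4568 -0.1279  0.013 ]
```

```bash
cat >> h.py <<'E'
from scipy.spatial.transform import Rotation as Ro
def st():
    s=readout.observe(); R=Ro.from_euler('xyz',s['tool_rot']).as_matrix()
    y=R[:,1]; print('t',round(s['time'],2),'pos',np.round(s['tool_pos']*1000,1),'toolx',np.round(R[:,0],3),'jaw yaw deg',round(np.degrees(np.arctan2(y[1],y[0])),1),'q',np.round(s['qpos'],2),'F',np.round(s['contact_force'],1),'op',round(s['opening']*1000,1)); return s,R
def wcam(f):
    "wrist picture with its world_to_cam"
    s=readout.observe();R=Ro.from_euler('xyz',s['tool_rot']).as_matrix()
    W=np.eye(4);W[:3,:3]=R;W[:3,3]=s['tool_pos']
    c=snap('wrist',f); c['world_to_cam']=np.linalg.inv(W@np.array(c['T_tool_cam'])); np.save(f'pics/{f}.npy',c,allow_pickle=True); return c
E
python3 -c "
from h import *
st()"
```

```text
t 0.15 pos [214.9 478.9 404.2] toolx [-0.001 -0.001 -1.   ] jaw yaw deg 65.8 q [ 1.    0.34  1.52 -0.    1.28 -0.15] F [ 0.9  0.7 -0.6] op 91.9
```

```bash
python3 -m inch '24 -41 0 0 1;24 -41 0 0 1;24 -41 0 0 1;24 -41 0 0 1;20 -41 0 0 1;15 -41 0 0 1;10 -41 0 0 1;5 -41 0 0 1'; python3 -m inch '5 -41 0 0 1;5 -41 -10 0 1;5 -41 -10 0 1;0 -41 -20 0 1;0 -41 -20 0 1;0 -41 -20 0 1;0 -41 -20 0 1;0 -41 0 0 1'
```

```text
time: 0.82
tool_pos: [0.3471, 0.1752, 0.4046]
tool_rot: [0.414, 1.57, -0.008]
contact_force: [1.8, -0.1, -0.4]
opening: 0.0917
time: 1.48
tool_pos: [0.3599, -0.1362, 0.3094]
tool_rot: [2.948, 1.565, 2.526]
contact_force: [-0.0, 0.9, 0.1]
opening: 0.0915
```

```bash
python3 -m inch '4 -41 0 0 1;4 -41 0 0 1;2 -36 0 0 1;0 0 0 0 1;0 0 0 0 1'; python3 -c "
from h import *
st(); wcam('w1')"
```

```text
time: 1.9
tool_pos: [0.3711, -0.2547, 0.3116]
tool_rot: [2.617, 1.57, 2.192]
contact_force: [-0.5, -0.1, 1.7]
opening: 0.0919
t 1.9 pos [ 371.1 -254.7  311.6] toolx [-0.     0.001 -1.   ] jaw yaw deg 65.6 q [-0.77  0.31  1.86  0.    0.97 -1.92] F [-0.5 -0.1  1.7] op 91.9
```

View pics/w1.png

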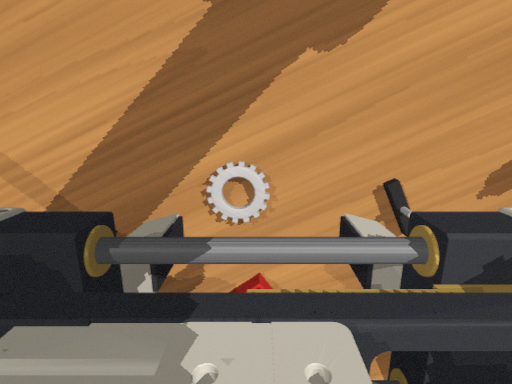

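The wrist view shows the large cog at about (238,192), fully visible. I'll locate it by its contour.

```bash
cat >> h.py <<'E'
def blob(c,box,z,f):
    "largest component of mask f(hsv) in box x0,x1,y0,y1 -> world mm on plane z"
    x0,x1,y0,y1=box; hsv=cv2.cvtColor(np.ascontiguousarray(c['color']),cv2.COLOR_RGB2HSV)
    m=np.zeros(hsv.shape[:2],np.uint8); m[y0:y1,x0:x1]=f(hsv)[y0:y1,x0:x1]
    n,l,s,ce=cv2.connectedComponentsWithStats(m,connectivity=8); i=1+np.argmax(s[1:,4])
    k=np.argwhere(l==i)[:,::-1]; P=np.array([ray(c,p,z)[:2] for p in k],np.float32)*1000
    r=cv2.minAreaRect(P);q=cv2.minEnclosingCircle(P)
    print('px',s[i],'rect',np.round(r[0],1),np.round(r[1],1),round(r[2],1),'circ',np.round(q[0],1),round(q[1],1))
grey=lambda h:(h[:,:,1]<75)&(h[:,:,2]>60)
E
python3 -c "
from h import *
c=np.load('pics/w1.npy',allow_pickle=True).item()
blob(c,(195,282,150,232),.010,grey)"
```

```text
px [ 206  161   64   62 2063] rect [ 370.6 -279.4] [64.2 63.6] 70.9 circ [ 370.6 -279.6] 32.8
```

```bash
python3 -m inch '0 -13 -20 0 1;0 -12 -20 0 1;0 0 -25 0 1;0 0 -25 0 1;0 0 -20 0 1;0 0 -15 0 1;0 0 0 0 1;0 0 0 0 1'; python3 -c "
from h import *
st()"
```

```text
time: 2.62
tool_pos: [0.3714, -0.2768, 0.1869]
tool_rot: [2.683, 1.569, 2.263]
contact_force: [-0.0, -0.0, 1.1]
opening: 0.0919
t 2.62 pos [ 371.4 -276.8  186.9] toolx [-0.001  0.002 -1.   ] jaw yaw deg 65.9 q [-0.81  0.54  1.94  0.    0.66 -1.96] F [-0.  -0.   1.1] op 91.9
```

```bash
python3 -m inch '-1 -3 -5 0 1;0 0 0 0 1;0 0 0 0 0;0 0 0 0 0;0 0 0 0 0;0 0 0 0 0;0 0 0 0 0;0 0 0 0 0' 30; python3 -c "
from h import *
st()"
```

```text
time: 3.28
tool_pos: [0.3704, -0.2811, 0.1823]
tool_rot: [0.003, 1.571, -0.419]
contact_force: [0.0, 0.7, 2.7]
opening: 0.0619
t 3.28 pos [ 370.4 -281.1  182.3] toolx [ 0. -0. -1.] jaw yaw deg 65.8 q [-0.81  0.55  1.94  0.    0.65 -1.96] F [0.  0.7 2.7] op 61.9
```

```bash
python3 -m inch '0 0 15 0 0;0 0 30 0 0;0 0 30 0 0;30 -12 15 0 0;36 -14 0 0 0;36 -14 0 0 0;36 -14 0 0 0;36 -14 0 0 0'; python3 -m inch '6 -3 0 0 0;0 0 0 0 0;0 0 0 0 0'; python3 -c "
from h import *
st();wcam('w2')"
```

```text
time: 3.95
tool_pos: [0.5458, -0.3494, 0.272]
tool_rot: [2.611, 1.571, 2.19]
contact_force: [0.8, -0.6, -1.7]
opening: 0.0618
time: 4.2
tool_pos: [0.5498, -0.3517, 0.2709]
tool_rot: [2.902, 1.568, 2.48]
contact_force: [-0.9, -0.4, -1.0]
opening: 0.0617
t 4.2 pos [ 549.8 -351.7  270.9] toolx [-0.002  0.002 -1.   ] jaw yaw deg 65.9 q [-0.69  0.69  1.31 -0.    1.14 -1.84] F [-0.9 -0.4 -1. ] op 61.7
```

View pics/w2.png

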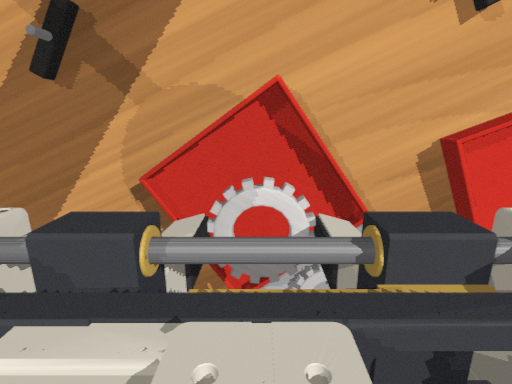

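The cog is held level at about (262,228), over the tray. The visible tray corners are at (279,76) and (143,181). I'll check them against the tray estimate.

Run:
```python
from h import *
c=np.load('pics/w2.npy',allow_pickle=True).item()
a=ray(c,(279,76),.022)*1000;b=ray(c,(143,181),.022)*1000
print(a,b,np.linalg.norm(a-b))
d=(b-a)/np.linalg.norm(b-a)
for n in ([-d[1],d[0],0],[d[1],-d[0],0]): print((a+b)/2+70*np.array(n))
```

```text
[ 468.98683695 -299.52353674   22.        ] [ 497.61240734 -433.0682536    22.        ] 136.57823648771836
[ 551.74486218 -351.62452454   22.        ]
[ 414.8543821 -380.9672658   22.       ]
```

```bash
python3 -m inch '1 0 -25 0 0;0 0 -25 0 0;0 0 -20 0 0;0 0 -9 0 0;0 0 -3 0 0;0 0 -2 0 0;0 0 0 0 0;0 0 0 0 0'; python3 -c "
from h import *
st()"
```

```text
time: 4.92
tool_pos: [0.5515, -0.3524, 0.1895]
tool_rot: [-0.236, 1.569, -0.658]
contact_force: [-0.3, -0.0, -1.2]
opening: 0.0615
t 4.92 pos [ 551.5 -352.4  189.5] toolx [ 0.002 -0.001 -1.   ] jaw yaw deg 65.8 q [-0.69  0.79  1.37  0.    0.98 -1.83] F [-0.3 -0.  -1.2] op 61.5
```

```bash
python3 -m inch '0 0 -2 0 0;0 0 0 0 0;0 0 0 0 0'; python3 -c "
from h import *
st()"
```

```text
time: 5.17
tool_pos: [0.5515, -0.3521, 0.1865]
tool_rot: [-0.102, 1.57, -0.523]
contact_force: [0.1, 0.2, -1.2]
opening: 0.0617
t 5.17 pos [ 551.5 -352.1  186.5] toolx [ 0.001 -0.    -1.   ] jaw yaw deg 65.8 q [-0.69  0.79  1.37  0.    0.98 -1.83] F [ 0.1  0.2 -1.2] op 61.7
```

```bash
python3 -m inch '0 0 0 0 0.8;0 0 0 0 0.8;0 0 0 0 0.8;0 0 0 0 0.8'; python3 -m inch '0 0 20 0 0.8;0 0 30 0 0.8;0 0 40 0 0.8;0 0 30 0 0.8;0 0 0 0 0.8;0 0 0 0 0.8';python3 -c "
from h import *
st();wcam('w3');snap('top','t3')"
```

```text
time: 5.5
tool_pos: [0.5514, -0.3521, 0.1862]
tool_rot: [0.061, 1.57, -0.361]
contact_force: [0.2, 0.3, 0.2]
opening: 0.0734
time: 6.0
tool_pos: [0.5517, -0.3523, 0.3086]
tool_rot: [-0.244, 1.566, -0.665]
contact_force: [-0.9, -0.6, -0.1]
opening: 0.0738
t 6.0 pos [ 551.7 -352.3  308.6] toolx [ 0.004 -0.003 -1.   ] jaw yaw deg 65.8 q [-0.69  0.66  1.27  0.    1.21 -1.83] F [-0.9 -0.6 -0.1] op 73.8
```

View pics/w3.png

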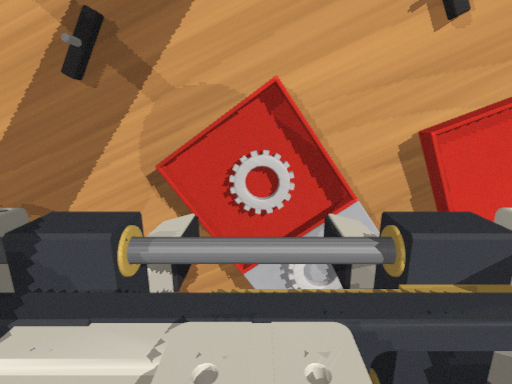

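The large cog lies centred in its tray at (262,182). Now I'll move to the small cog.

```bash
python3 -m inch '-9 40 0 0 0.62;-9 40 0 0 0.62;-9 40 0 0 0.62;-9 40 0 0 0.62;-9 40 0 0 0.62;-9 40 0 0 0.62;-9 40 0 0 0.62;-9 40 0 0 0.62'; python3 -m inch '-9 40 0 0 0.62;-9 40 0 0 0.62;-9 40 0 0 0.62;-9 40 0 0 0.62;-3 6 0 0 0.62;0 0 0 0 0.62;0 0 0 0 0.62'; python3 -c "
from h import *
st();c=wcam('w4');blob(c,(195,290,140,232),.010,grey)"
```

```text
time: 6.77
tool_pos: [0.4781, -0.0303, 0.3046]
tool_rot: [-2.986, 1.568, 2.875]
contact_force: [1.7, 0.5, 0.5]
opening: 0.0569
time: 7.35
tool_pos: [0.4402, 0.1338, 0.3052]
tool_rot: [-2.389, 1.569, -2.809]
contact_force: [0.3, -0.7, -0.1]
opening: 0.0568
t 7.35 pos [440.2 133.8 305.2] toolx [-0.002 -0.001 -1.   ] jaw yaw deg 65.9 q [ 0.13  0.34  1.84 -0.    0.97 -1.02] F [ 0.3 -0.7 -0.1] op 56.8
px [ 219  173   43   42 1028] rect [440.5 111.2] [41.6 42.5] 63.9 circ [440.3 111.2] 21.8
```

View pics/w4.png

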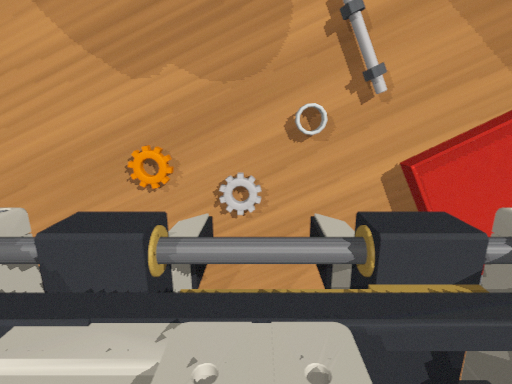

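The grey cog is at (240,195), the orange decoy at (150,168) and the spacer at (311,120). With the opening at 57 mm, nothing else is in the way.

```bash
python3 -m inch '0 -12 -20 0 0.62;0 -11 -25 0 0.62;0 0 -25 0 0.62;0 0 -25 0 0.62;0 0 -15 0 0.62;0 0 -8 0 0.62;0 0 0 0 0.62;0 0 0 0 0.62'; python3 -c "
from h import *
st()"
```

```text
time: 8.07
tool_pos: [0.4408, 0.11, 0.1881]
tool_rot: [-2.594, 1.57, -3.018]
contact_force: [-0.0, -0.1, -0.5]
opening: 0.0568
t 8.07 pos [440.8 110.  188.1] toolx [-0. -0. -1.] jaw yaw deg 65.7 q [ 0.08  0.53  1.96 -0.    0.65 -1.07] F [-0.  -0.1 -0.5] op 56.8
```

```bash
python3 -m inch '0 1 -5 0 0.62;0 0 0 0 0.62;0 0 0 0 0;0 0 0 0 0;0 0 0 0 0;0 0 0 0 0;0 0 0 0 0' 30; python3 -c "
from h import *
st()"
```

```text
time: 8.65
tool_pos: [0.4405, 0.112, 0.1834]
tool_rot: [0.599, 1.57, 0.177]
contact_force: [-1.3, -0.4, 3.9]
opening: 0.0383
t 8.65 pos [440.5 112.  183.4] toolx [ 0.001  0.    -1.   ] jaw yaw deg 65.8 q [ 0.08  0.54  1.97  0.    0.63 -1.07] F [-1.3 -0.4  3.9] op 38.3
```

```bash
python3 -m inch '0 0 15 0 0;0 0 35 0 0;10 -12 40 0 0;25 -29 10 0 0;26 -30 0 0 0;26 -30 0 0 0;26 -30 0 0 0;26 -30 0 0 0'; python3 -m inch '26 -30 0 0 0;24 -29 0 0 0;13 -17 0 0 0;0 0 0 0 0;0 0 0 0 0'; python3 -c "
from h import *
st();wcam('w5')"
```

```text
time: 9.32
tool_pos: [0.5799, -0.0503, 0.2819]
tool_rot: [2.201, 1.571, 1.779]
contact_force: [1.1, 1.4, -0.7]
opening: 0.0382
time: 9.73
tool_pos: [0.642, -0.1256, 0.2809]
tool_rot: [3.084, 1.569, 2.661]
contact_force: [-0.3, 0.2, -0.2]
opening: 0.0383
t 9.73 pos [ 642.  -125.6  280.9] toolx [-0.001  0.001 -1.   ] jaw yaw deg 65.7 q [-0.31  0.69  1.3   0.    1.16 -1.46] F [-0.3  0.2 -0.2] op 38.3
```

View pics/w5.png

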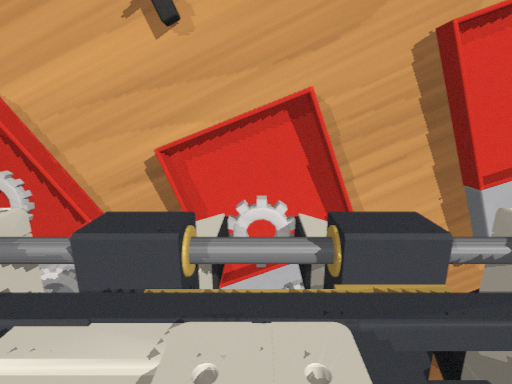

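The small cog is held at about (262,215) over its tray. The front corners are at (313,89) and (157,151).

```bash
python3 - <<'E'
from h import *
c=np.load('pics/w5.npy',allow_pickle=True).item()
a=ray(c,(313,88),.022)*1000;b=ray(c,(156,151),.022)*1000
d=(b-a)/np.linalg.norm(b-a); print(a,b,np.linalg.norm(a-b),(a+b)/2+70*np.array([-d[1],d[0],0]))
E
python3 -m inch '1 0 -25 0 0;0 0 -25 0 0;0 0 -25 0 0;0 0 -11 0 0;0 0 -4 0 0;0 0 -3 0 0;0 0 0 0 0;0 0 0 0 0'; python3 -c "
from h import *
st()"
```

```text
[579.82405589 -51.53642669  22.        ] [ 572.35046948 -189.1802101    22.        ] 137.8465291668455 [ 645.98430613 -124.15348866   22.        ]
time: 10.45
tool_pos: [0.6435, -0.1246, 0.1904]
tool_rot: [0.161, 1.568, -0.261]
contact_force: [1.0, 0.4, 0.2]
opening: 0.0383
t 10.45 pos [ 643.5 -124.6  190.4] toolx [ 0.002 -0.001 -1.   ] jaw yaw deg 65.8 q [-0.31  0.79  1.37  0.    0.98 -1.46] F [1.  0.4 0.2] op 38.3
```

```bash
python3 -m inch '1 0 -3 0 0;0 0 0 0 0;0 0 0 0 0'; python3 -m inch '0 0 0 0 0.6;0 0 0 0 0.6;0 0 0 0 0.6;0 0 0 0 0.6;0 0 0 0 0.6'; python3 -m inch '0 0 20 0 0.6;0 0 35 0 0.6;0 0 40 0 0.6;0 0 25 0 0.6;0 0 0 0 0.6;0 0 0 0 0.6';python3 -c "
from h import *
st();wcam('w6')"
```

```text
time: 10.7
tool_pos: [0.6447, -0.1248, 0.1875]
tool_rot: [0.185, 1.568, -0.237]
contact_force: [-0.0, 0.3, 6.5]
opening: 0.0387
time: 11.12
tool_pos: [0.6439, -0.1247, 0.1856]
tool_rot: [-3.096, 1.57, 2.765]
contact_force: [-0.9, -0.1, -0.2]
opening: 0.0548
time: 11.62
tool_pos: [0.6443, -0.1248, 0.3077]
tool_rot: [0.133, 1.567, -0.289]
contact_force: [0.1, 0.5, -0.1]
opening: 0.0554
t 11.62 pos [ 644.3 -124.8  307.7] toolx [ 0.004 -0.001 -1.   ] jaw yaw deg 65.8 q [-0.31  0.66  1.26  0.    1.22 -1.46] F [ 0.1  0.5 -0.1] op 55.4
```

View pics/w6.png

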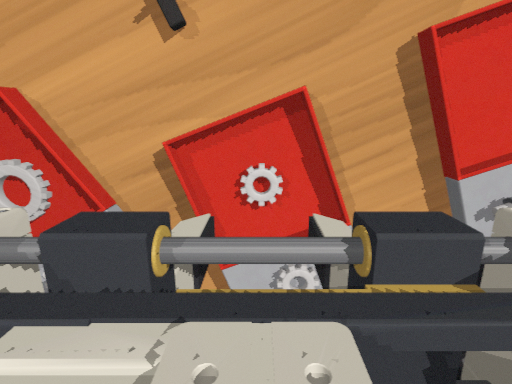

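The small cog is centred in its tray at (261,185). Next is the axle, with the jaw turned to about 90°.

```bash
python3 -m inch '-21 33 0 0.09 0.55;-21 33 0 0.09 0.55;-21 33 0 0.09 0.55;-21 33 0 0.09 0.55;-21 33 0 0.09 0.55;-22 33 0 0 0.55;-22 33 0 0 0.55;-22 33 0 0 0.55'; python3 -m inch '-22 33 0 0 0.55;-22 33 0 0 0.55;-22 33 0 0 0.55;-22 31 0 0 0.55;0 0 0 0 0.55;0 0 0 0 0.55'; python3 -c "
from h import *
st();wcam('w7')"
```

```text
time: 12.33
tool_pos: [0.4712, 0.1404, 0.3041]
tool_rot: [-3.078, 1.567, -3.05]
contact_force: [0.9, 0.9, 0.0]
opening: 0.0503
time: 12.83
tool_pos: [0.3835, 0.2704, 0.3045]
tool_rot: [-2.72, 1.568, -2.687]
contact_force: [0.1, -1.3, 1.0]
opening: 0.0506
t 12.83 pos [383.5 270.4 304.5] toolx [-0.003 -0.001 -1.   ] jaw yaw deg 91.9 q [ 0.45  0.36  1.81 -0.    0.97 -1.15] F [ 0.1 -1.3  1. ] op 50.6
```

View pics/w7.png

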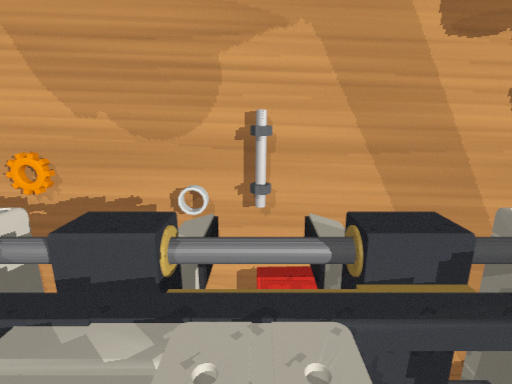

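The axle stands upright in this view: ends at (262,110) and (261,207), nuts at rows 131 and 188. The spacer is at (193,200).

Run:
```python
from h import *
c=np.load('pics/w7.npy',allow_pickle=True).item()
for p in [(262,109.5),(261,207.5),(261.5,131),(261,188)]: print(np.round(ray(c,p,.011)*1000,1))
blob(c,(235,290,100,214),.010,lambda h:((h[:,:,1]<75)&(h[:,:,2]>60))|(h[:,:,2]<75))
```

```text
[311.9 269.2  11. ]
[406.5 271.4  11. ]
[331.4 269.4  11. ]
[386.4 270.8  11. ]
px [ 251  109   21   99 1249] rect [358.9 269.6] [94.9 18.9] 1.4 circ [358.9 269.3] 47.5
```

```bash
python3 -m inch '-12 0 -20 0 0.55;-12 0 -25 0 0.55;0 0 -25 0 0.55;0 0 -25 0 0.55;0 0 -15 0 0.55;0 0 -8 0 0.55;0 0 0 0 0.55;0 0 0 0 0.55'; python3 -c "
from h import *
st()"
```

```text
time: 13.55
tool_pos: [0.3617, 0.2686, 0.1877]
tool_rot: [-2.696, 1.57, -2.669]
contact_force: [0.4, 0.1, 1.2]
opening: 0.0503
t 13.55 pos [361.7 268.6 187.7] toolx [-0.001 -0.    -1.   ] jaw yaw deg 91.5 q [ 0.47  0.53  1.97 -0.    0.64 -1.13] F [0.4 0.1 1.2] op 50.3
```

```bash
python3 -m inch '-3 1 -5 0 0.55;0 0 0 0 0.55;0 0 0 0 0;0 0 0 0 0;0 0 0 0 0;0 0 0 0 0;0 0 0 0 0;0 0 0 0 0' 30; python3 -m inch '0 0 0 0 0;0 0 0 0 0;0 0 0 0 0'; python3 -c "
from h import *
st()"
```

```text
time: 14.22
tool_pos: [0.3581, 0.2703, 0.183]
tool_rot: [0.698, 1.571, 0.727]
contact_force: [0.3, -0.1, -0.1]
opening: 0.0152
time: 14.47
tool_pos: [0.3581, 0.2703, 0.1829]
tool_rot: [1.834, 1.571, 1.863]
contact_force: [0.4, -0.3, 1.6]
opening: 0.0089
t 14.47 pos [358.1 270.3 182.9] toolx [-0.  0. -1.] jaw yaw deg 91.6 q [ 0.48  0.54  1.98  0.    0.62 -1.12] F [ 0.4 -0.3  1.6] op 8.9
```

```bash
python3 -m inch '0 0 15 0 0;0 0 35 0 0;10 -5 38 0 0;30 -15 10 -0.05 0;37 -18 0 -0.06 0;37 -18 0 0 0;37 -18 0 0 0;37 -18 0 0 0'; python3 -m inch '37 -18 0 0 0;37 -18 0 0 0;32 -18 0 0 0;0 -1 0 0 0;0 0 0 0 0;0 0 0 0 0'; python3 -c "
from h import *
st();wcam('w8')"
```

```text
time: 15.13
tool_pos: [0.5474, 0.1771, 0.2808]
tool_rot: [2.583, 1.571, 2.501]
contact_force: [0.1, 1.3, -1.5]
opening: 0.0093
time: 15.63
tool_pos: [0.6515, 0.1233, 0.2799]
tool_rot: [3.128, 1.568, 3.046]
contact_force: [0.3, -0.0, -1.6]
opening: 0.0089
t 15.63 pos [651.5 123.3 279.9] toolx [-0.002  0.    -1.   ] jaw yaw deg 85.3 q [ 0.07  0.7   1.27  0.    1.18 -1.42] F [ 0.3 -0.  -1.6] op 8.9
```

View pics/w8.png

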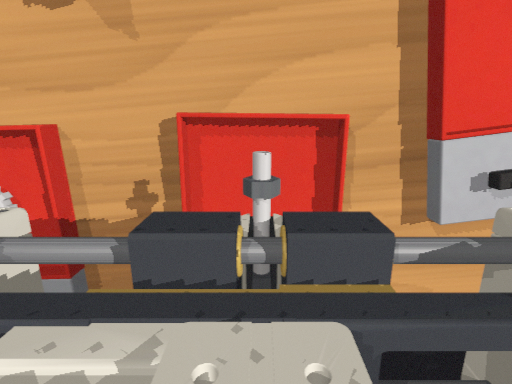

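The axle is held level at column 262, over its tray. The front corners are at (178,114) and (348,115).

```bash
python3 - <<'E'
from h import *
c=np.load('pics/w8.npy',allow_pickle=True).item()
a=ray(c,(348,115),.022)*1000;b=ray(c,(177,114),.022)*1000
d=(b-a)/np.linalg.norm(b-a); print(a,b,np.linalg.norm(a-b),(a+b)/2+70*np.array([-d[1],d[0],0]))
E
python3 -m inch '0 0 -25 0 0;0 0 -25 0 0;0 0 -25 0 0;0 0 -10 0 0;0 0 -4 0 0;0 0 -3 0 0;0 0 0 0 0;0 0 0 0 0'; python3 -c "
from h import *
st()"
```

```text
[591.09642408 199.23307987  22.        ] [579.03717208  62.14668134  22.        ] 137.61579204964715 [654.79751542 124.55579071  22.        ]
time: 16.35
tool_pos: [0.6525, 0.1235, 0.1904]
tool_rot: [0.188, 1.568, 0.107]
contact_force: [0.5, 0.4, -0.9]
opening: 0.0089
t 16.35 pos [652.5 123.5 190.4] toolx [ 0.002  0.    -1.   ] jaw yaw deg 85.3 q [ 0.07  0.8   1.34  0.    1.   -1.42] F [ 0.5  0.4 -0.9] op 8.9
```

```bash
python3 -m inch '1 1 -3 0 0;0 0 0 0 0;0 0 0 0 0'; python3 -c "
from h import *
st()"; python3 -m inch '0 0 0 0 0.35;0 0 0 0 0.35;0 0 0 0 0.35;0 0 0 0 0.35;0 0 0 0 0.35'; python3 -m inch '0 0 20 0 0.35;0 0 35 0 0.35;0 0 40 0 0.35;0 0 25 0 0.35;0 0 0 0 0.55;0 0 0 0 0.55';python3 -c "
from h import *
st();wcam('w9')"
```

```text
time: 16.6
tool_pos: [0.6536, 0.1244, 0.187]
tool_rot: [0.274, 1.568, 0.192]
contact_force: [1.0, 0.7, 2.5]
opening: 0.0088
t 16.6 pos [653.6 124.4 187. ] toolx [ 0.003  0.001 -1.   ] jaw yaw deg 85.3 q [ 0.07  0.81  1.33  0.    1.   -1.42] F [1.  0.7 2.5] op 8.8
time: 17.02
tool_pos: [0.653, 0.1242, 0.1857]
tool_rot: [-3.057, 1.57, -3.139]
contact_force: [0.2, -0.4, 0.2]
opening: 0.0319
time: 17.52
tool_pos: [0.6533, 0.1243, 0.3079]
tool_rot: [0.171, 1.567, 0.089]
contact_force: [0.0, 0.4, -1.4]
opening: 0.0411
t 17.52 pos [653.3 124.3 307.9] toolx [ 0.004  0.    -1.   ] jaw yaw deg 85.3 q [ 0.07  0.68  1.23  0.    1.23 -1.42] F [ 0.   0.4 -1.4] op 41.1
```

View pics/w9.png

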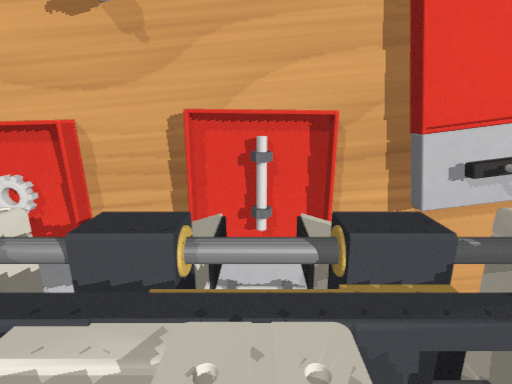

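The axle lies centred in its tray at (262,183). Next is the brake shoe nearest the base.

```bash
python3 -m inch '-21 -32 0 0.08 0.5;-21 -32 0 0 0.5;-21 -32 0 0 0.5;-21 -32 0 0 0.5;-21 -32 0 0 0.5;-21 -32 0 0 0.5;-21 -32 0 0 0.5;-21 -30 0 0 0.5'; python3 -m inch '-3 0 0 0 0.5;0 0 0 0 0.5;0 0 0 0 0.5'; python3 -c "
from h import *
st();c=wcam('w10')
blob(c,(235,290,100,214),.013,lambda h:(h[:,:,2]<75))"
```

```text
time: 18.23
tool_pos: [0.4833, -0.1309, 0.3042]
tool_rot: [2.743, 1.567, 2.741]
contact_force: [0.4, -0.8, -0.1]
opening: 0.0456
time: 18.48
tool_pos: [0.482, -0.1296, 0.3049]
tool_rot: [2.488, 1.569, 2.485]
contact_force: [0.6, -0.1, 0.6]
opening: 0.0458
t 18.48 pos [ 482.  -129.6  304.9] toolx [-0.002  0.001 -1.   ] jaw yaw deg 89.8 q [-0.42  0.4   1.74  0.    1.   -1.98] F [ 0.6 -0.1  0.6] op 45.8
px [249 126  15  63 778] rect [ 455.2 -133.1] [59.5 12.9] 1.0 circ [ 455.2 -132.6] 30.3
```

View pics/w10.png

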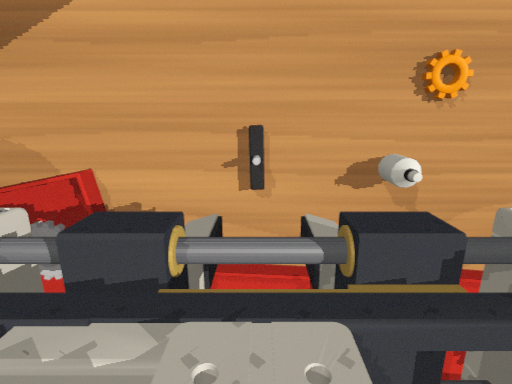

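The shoe is at (257,157), stud up, aligned with the jaws; the bottle is clear at (400,172).

```bash
python3 -m inch '-13 -2 -20 0.02 0.5;-14 -1 -25 0 0.5;0 0 -25 0 0.5;0 0 -25 0 0.5;0 0 -15 0 0.5;0 0 -8 0 0.5;0 0 0 0 0.5;0 0 0 0 0.5'; python3 -c "
from h import *
st()"
```

```text
time: 19.2
tool_pos: [0.4556, -0.1321, 0.1878]
tool_rot: [2.323, 1.57, 2.343]
contact_force: [-0.4, -0.1, -1.0]
opening: 0.0462
t 19.2 pos [ 455.6 -132.1  187.8] toolx [-0.  0. -1.] jaw yaw deg 91.1 q [-0.44  0.56  1.91  0.    0.68 -2.03] F [-0.4 -0.1 -1. ] op 46.2
```

```bash
python3 -m inch '0 -1 -5 0 0.5;0 0 0 0 0.5;0 0 0 0 0;0 0 0 0 0;0 0 0 0 0;0 0 0 0 0;0 0 0 0 0;0 0 0 0 0' 25; python3 -m inch '0 0 0 0 0;0 0 0 0 0'; python3 -c "
from h import *
st()"
```

```text
time: 19.87
tool_pos: [0.4551, -0.1338, 0.183]
tool_rot: [-0.162, 1.571, -0.144]
contact_force: [-0.3, 0.5, 1.1]
opening: 0.0138
time: 20.03
tool_pos: [0.4551, -0.1338, 0.183]
tool_rot: [-0.164, 1.571, -0.146]
contact_force: [-0.5, -1.1, 2.8]
opening: 0.0137
t 20.03 pos [ 455.1 -133.8  183. ] toolx [ 0. -0. -1.] jaw yaw deg 91.0 q [-0.45  0.56  1.91  0.    0.66 -2.04] F [-0.5 -1.1  2.8] op 13.7
```

```bash
python3 -m inch '0 0 15 0 0;0 0 35 0 0;0 0 38 0 0;4 20 12 0 0;8 39 0 0 0;8 39 0 0 0;8 39 0 0 0;8 39 0 0 0'; python3 -m inch '8 39 0 0 0;8 39 0 0 0;8 39 0 0 0;8 39 0 0 0;8 39 0 0 0;8 39 0 0 0;6 39 0 0 0;0 23 0 0 0'; python3 -m inch '0 0 0 0 0;0 0 0 0 0'; python3 -c "
from h import *
st();wcam('w11')"
```

```text
time: 20.7
tool_pos: [0.491, 0.0439, 0.283]
tool_rot: [0.403, 1.571, 0.42]
contact_force: [0.9, 0.7, -1.2]
opening: 0.0134
time: 21.37
tool_pos: [0.5451, 0.3419, 0.2824]
tool_rot: [1.087, 1.569, 1.107]
contact_force: [0.2, -0.6, 0.0]
opening: 0.0135
time: 21.53
tool_pos: [0.5445, 0.3394, 0.282]
tool_rot: [-2.624, 1.569, -2.603]
contact_force: [0.4, -0.1, -0.3]
opening: 0.0137
t 21.53 pos [544.5 339.4 282. ] toolx [-0.001 -0.001 -1.   ] jaw yaw deg 91.2 q [ 0.44  0.66  1.34 -0.    1.14 -1.15] F [ 0.4 -0.1 -0.3] op 13.7
```

View pics/w11.png

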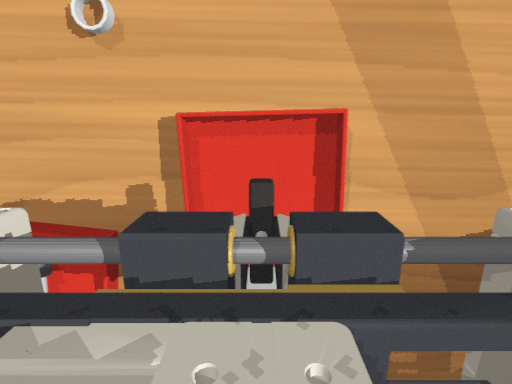

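The shoe is held level over its tray. The front corners are at (178,114) and (347,110).

```bash
python3 - <<'E'
from h import *
c=np.load('pics/w11.npy',allow_pickle=True).item()
a=ray(c,(347,109),.022)*1000;b=ray(c,(177,113),.022)*1000
d=(b-a)/np.linalg.norm(b-a); print(a,b,np.linalg.norm(a-b),(a+b)/2+70*np.array([-d[1],d[0],0]))
E
python3 -m inch '1 -1 -25 0 0;0 0 -25 0 0;0 0 -25 0 0;0 0 -12 0 0;0 0 -4 0 0;0 0 -3 0 0;0 0 0 0 0;0 0 0 0 0'; python3 -c "
from h import *
st()"
```

```text
[472.29539198 407.80901228  22.        ] [478.30335977 270.32138233  22.        ] 137.61883616132582 [545.23263767 342.12115793  22.        ]
time: 22.25
tool_pos: [0.5466, 0.3372, 0.1903]
tool_rot: [0.436, 1.568, 0.454]
contact_force: [-0.8, -0.5, -0.4]
opening: 0.0141
t 22.25 pos [546.6 337.2 190.3] toolx [ 0.002  0.001 -1.   ] jaw yaw deg 91.0 q [ 0.43  0.77  1.41  0.    0.96 -1.16] F [-0.8 -0.5 -0.4] op 14.1
```

```bash
python3 -m inch '0 3 -3 0 0;0 0 0 0 0;0 0 0 0 0'; python3 -c "
from h import *
st()"; python3 -m inch '0 0 0 0 0.4;0 0 0 0 0.4;0 0 0 0 0.4;0 0 0 0 0.4;0 0 0 0 0.4'; python3 -m inch '0 0 20 0 0.4;0 0 35 0 0.4;0 0 40 0 0.4;0 0 25 0 0.4;0 0 0 0 0.4;0 0 0 0 0.4';python3 -c "
from h import *
st();wcam('w12')"
```

```text
time: 22.5
tool_pos: [0.5465, 0.3407, 0.187]
tool_rot: [0.461, 1.568, 0.48]
contact_force: [0.7, 1.0, 3.5]
opening: 0.0136
t 22.5 pos [546.5 340.7 187. ] toolx [ 0.003  0.001 -1.   ] jaw yaw deg 91.1 q [ 0.44  0.78  1.41  0.    0.96 -1.15] F [0.7 1.  3.5] op 13.6
time: 22.92
tool_pos: [0.5459, 0.3402, 0.1856]
tool_rot: [-2.844, 1.57, -2.826]
contact_force: [0.7, -0.8, 0.0]
opening: 0.0358
time: 23.42
tool_pos: [0.5463, 0.3404, 0.3077]
tool_rot: [0.439, 1.567, 0.457]
contact_force: [-0.5, -0.4, 0.0]
opening: 0.0369
t 23.42 pos [546.3 340.4 307.7] toolx [ 0.003  0.002 -1.   ] jaw yaw deg 91.0 q [ 0.44  0.64  1.3   0.    1.19 -1.15] F [-0.5 -0.4  0. ] op 36.9
```

View pics/w12.png

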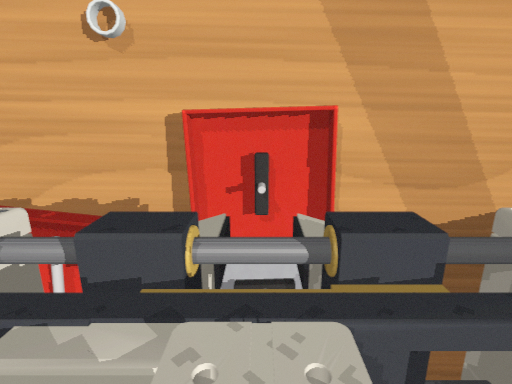

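The shoe is centred in its tray at (262,184), stud up. I'll back the arm off and take a last overall look.

```bash
python3 -m inch '-30 -5 30 0 0.4;-35 -10 30 0 0.4;-35 -10 0 0 0.4;-35 -10 0 0 0.4;-35 0 0 0 0.4;0 0 0 0 0.4;0 0 0 0 0.4;0 0 0 0 0.4'; python3 -c "
from h import *
st();c=snap('top','t13');snap('scene','s13')
np.save('pics/t13.npy',c,allow_pickle=True)
cv2.imwrite('pics/t13b.png',cv2.resize(c['color'][80:280,70:430,::-1],None,fx=2.2,fy=2.2,interpolation=cv2.INTER_CUBIC))
blob(c,(220,245,195,216),.010,grey);blob(c,(150,172,218,242),.010,grey)
blob(c,(335,385,155,200),.014,grey);blob(c,(262,300,125,165),.014,grey)"
```

```text
time: 24.13
tool_pos: [0.3813, 0.3067, 0.3609]
tool_rot: [-2.449, 1.57, -2.43]
contact_force: [0.3, 0.4, 0.8]
opening: 0.0369
t 24.13 pos [381.3 306.7 360.9] toolx [-0.001 -0.    -1.   ] jaw yaw deg 91.1 q [ 0.52  0.32  1.69 -0.    1.14 -1.07] F [0.3 0.4 0.8] op 36.9
px [228 201  11  11  88] rect [467.5   2.9] [27.9 25.6] 46.2 circ [466.8   3.6] 15.2
px [155 224  11  11  56] rect [401.  202.1] [27.7 26.4] 47.0 circ [401.  202.1] 15.0
px [348 167  23  22 265] rect [ 551.1 -350.5] [61.5 62.5] 44.0 circ [ 550.9 -351. ] 32.2
px [272 138  15  14 120] rect [ 645.5 -124.2] [38.8 40.3] 0.8 circ [ 645.3 -124.5] 21.3
```

View pics/t13b.png

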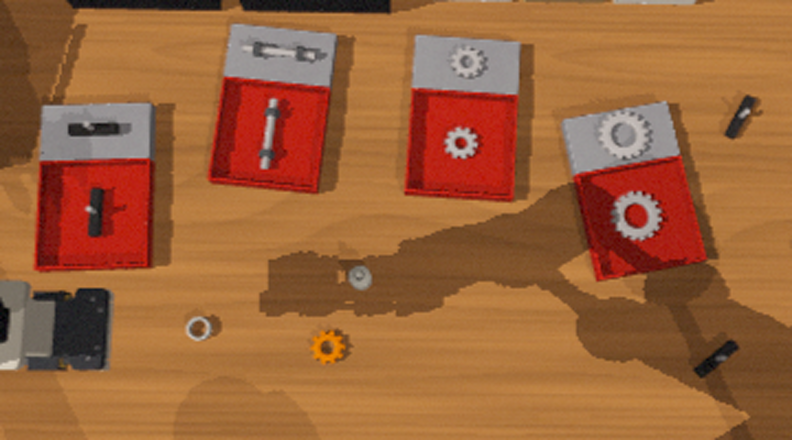

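View pics/s13.png

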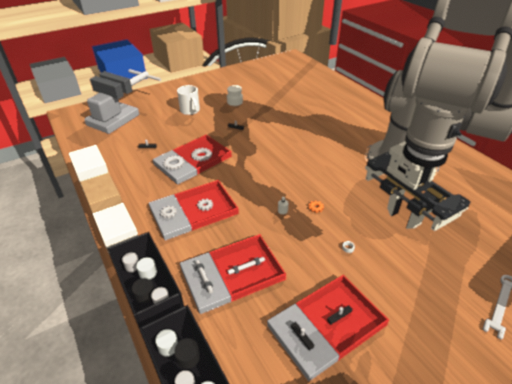

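All four parts lie in their trays in both views. The bottle and spacer are where they started, and the decoys are untouched. I'm handing in.

```bash
python3 -c "
from h import *
print(workorder.hand_in())"
```

```text
the job is handed in; nothing more can be done
None
```

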